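# Take the broad chisel from the raked rack and hold it ready to pare

## Robot

A 7-joint arm with a two-finger parallel gripper is mounted at the origin on a cart in front of the work surface, level with it; the furniture and walls round the work are solid. World frame = base frame: x ahead of the robot, y to its left, z up, the work surface at z = 0. Lengths are in m, angles in rad, forces in N, time in s.
With the tool pointing down it reaches from about 0.425 to 0.95 m from the base axis. Payload 16.7 kg.
Tool frame: the origin (TCP) lies midway between the tips of the shut fingers; the grasp point (between the pads) lies 19 mm behind it (bot.tcp_to_grasp is the distance from the TCP to the grasp point, in m); z points along the fingers, y is the line along which they close (so a half turn about z gives the same grasp; the last joint's range is limited). The gripper opens to 94 mm and grips with 3 to 60 N. Pads are 16 mm wide; open, the fingers measure 119 mm over their backs; the gripper's body (75 mm by 177 mm) begins 78 mm behind the grasp point.
Start: joints at [-1.274, 0.426, 0.074, 1.606, -0.034, 1.111, -0.067], TCP at [0.291, 0.609, 0.176] pointing down, gripper open.
Joint ranges: [-2.85, 2.85], [-0.5, 2.14], [-1.23, 1.37], [0.21, 2.46], [-1.02, 4.16], [0.16, 2.05], [-2.73, 2.73]. Speed limits (rad/s): [1.89, 1.89, 2.39, 2.39, 3.01, 3.01, 3.01].

## Interface

Orientations are given as a unit quaternion [x, y, z, w].
In Python, from rig import bot gives the robot as it stands. Calls block until the motion is done:
- bot.reach(position, orientation): joint-space move of the TCP to a pose.
- bot.servo_line(position, vel=0.15, rotation=None, stop_force=None): straight line of the TCP; rotation=None keeps the orientation; vel is the mean speed in m/s. With stop_force (N) it stops when the force on the tool has changed by that much, and returns True; else False.
- bot.movej(angles): joint-space move.
- bot.grip(opening): opening from 0.0 (shut) to 1.0 (fully open); the grip force is fixed at half the most; returns when the fingers have stopped.
- bot.pause(seconds).
- bot.inverse_kinematics(position, orientation): joint angles nearest the present ones, or None.
- bot.camera(name): name is "scene" or "top"; returns a dict with "color" (420x560x3 uint8, red, green, blue), "camera_matrix" (3x3 intrinsics, pixels), "world_from_camera" (4x4, takes a point from camera to world coordinates). Camera axes: x right, y down, z forward; pixel columns grow to the right and rows downward; lengths in m; the calibration is good to about 2 mm. A picture is of the moment at which its call begins. There is no depth.
A pose or a line that the arm cannot do raises bot.MotionError and nothing moves.
- bot.finish_job(): hands the job in; it is judged then, once.
Trained networks look in the newest picture that a camera, given by its name, has taken for a name from the list of things; names that differ only in an ending like _2 or _b are one class to them, and where a whole thing is asked for, a point or a joint stands for the part that bears it (a point fixed in the world has none). Each returns a list of dicts, best first, with "p" (0 to 1); they miss things now and then, are a little off and sometimes report something else, mostly with a low value. They report only what shows in the picture. A call takes as long as a camera call.
- bot.boxes_of(camera, query): "rect" ([left, top, right, bottom] in pixels, round what is visible of it).
Readings, each from a call of its own:
- bot.current_clock(): time.
- bot.current_q(): joint angles.
- bot.current_qvel(): joint speeds.
- bot.current_joint_torque(): joint torques, N m.
- bot.current_position(): TCP position.
- bot.current_orientation(): TCP orientation.
- bot.current_force(): force on the tool from outside, world axes, zero at the start.
- bot.current_wrist_torque(): the same for the moment, N m.
- bot.current_opening(): opening from 0.0 (shut) to 1.0 (fully open).
- bot.current_grasp_force(): force on a finger pad.
Only numpy, scipy, OpenCV 4.12 (cv2) and the standard library are available. Lean on these libraries where they do the work, as an engineer would, in place of code of your own. Each camera call takes 0.05 s, during which the arm holds its last target. There are 200 camera calls.

## Task

Draw the broad-bladed chisel out of its sloping rack, turn it level with the same face of the blade up as in the rack, and hold it ready to pare across the kerfed bar: the chisel square across the bar, its cutting edge hovering about 10 cm above the middle of the bar's top, touching nothing. Do not disturb the bar, the narrow chisel, the glue bottle or the wedge. The job ends like this: finish still holding the chisel there, at rest.

Things in the scene. Friction and masses are not known exactly. Their poses are not given: they have to be found in the camera images.
- broad_chisel: bench chisel, 261 mm, 0.14 kg: broad blade (18 x 7 mm), reddish-brown round handle 28 mm thick; in either rack slot, edge pointing away from the robot and about 35 degrees down. y runs from edge to handle end, x across the blade, z its upper face normal. Origin at mid length, 8.5 mm under the blade's middle plane; handle y 12 to 130 mm (axis at z 12 to 19 mm), blade y -17 to -130 mm
- broad_grip (a point): middle grip point on the axis of the broad chisel's handle, 60 mm from the origin towards the handle end, near the centre of mass; 190 mm from the cutting edge
- broad_edge (a point): middle of the broad chisel's cutting edge
- narrow_chisel: same kind of chisel with a narrow blade (10 mm wide) and pale handle, 261 mm long, in the rack's other slot; axes as for the broad chisel; must stay
- rack: fixed wooden rack 170 deep, 196 wide, about 150 mm high: two cross bars between cheeks, each with two slots 25 x 10 mm at y = +40 and -40 mm. Origin under its base near the middle, x away from the robot. Chisels lie in its x-z planes, edge down about 35 degrees towards +x, hanging by the handle's shoulder; one comes free when drawn 145 mm straight along its own +y
- kerf_bar: pale wooden bar with a row of saw kerfs along its underside, 45 x 230 x 40 mm (x, y, z), lying loose on the bench, its length (y) roughly across the robot's view; origin under its middle
- bar_middle (a point): middle of the bar's top face, 40 mm above the bench; its x axis points square across the bar
- glue_bottle: tan glue bottle with red spout cap, 58 mm diameter, 164 mm high, standing; origin under its middle; bystander
- wedge: reddish wooden wedge 40 x 130 x 50 mm lying on the bench between the bar and the robot; origin under its middle; bystander

How it is judged:
On the way:
1. the broad chisel is drawn clear of the rack in the gripper (distance of broad_edge from where it was at the start of the episode above 0.14 m and contact force between broad_chisel and the fingers above 1 N and contact force between broad_chisel and rack below 0.3 N), for 0.2 s.
At the end, for the whole second after the job is handed in: The broad chisel is in the gripper and touches nothing else, at rest, its upper blade face up and level within 15 degrees, square across the bar within 15 degrees, the middle of its edge within 22 mm (in plan) of the middle of the bar and 50 to 150 mm above the bar's top (contact force between broad_chisel and the fingers above 1 N and angle between broad_chisel's own z axis and vertical below 0.26 rad and angle between the y axis of broad_chisel and the x axis of kerf_bar, either way round below 0.26 rad and horizontal distance between broad_edge and bar_middle below 0.022 m and z of broad_edge in the frame of bar_middle between 0.05 and 0.15 m and height (world z) of broad_grip above 0.05 m and contact force between broad_chisel and kerf_bar below 0.1 N and contact force between broad_chisel and rack below 0.1 N and contact force between broad_chisel and glue_bottle below 0.1 N and contact force between broad_chisel and wedge below 0.1 N and linear speed of broad_chisel below 0.03 m/s and angle between kerf_bar's own z axis and vertical below 0.1 rad); the arm keeps its last pose, push and grip.
It fails at once if the chisel strikes the bar (contact force between broad_chisel and kerf_bar above 2 N).
It fails at once if the bar is shifted more than 20 mm (distance of kerf_bar from where it was at the start of the episode above 0.02 m).
It fails at once if the narrow chisel is shifted more than 20 mm (distance of narrow_chisel from where it was at the start of the episode above 0.02 m).
It fails at once if the glue bottle is shifted more than 30 mm or tipped (distance of glue_bottle from where it was at the start of the episode above 0.03 m or angle between glue_bottle's own z axis and vertical above 0.5 rad).
It fails at once if the wedge is shifted more than 30 mm (distance of wedge from where it was at the start of the episode above 0.03 m).
It also fails if it takes over 35 s, if anything falls off the work surface, if the arm or the gripper's body presses on something with over 40 N, if the wrist force passes 120 N, or if a joint passes its speed limit or range.

## Working session

There is one attempt and no reset: what is moved stays moved. The work goes in short steps, each a Python script; the robot and the scene stay as the last script left them, time stands still between calls to the robot, and variables do not carry over. Pictures are saved under pics/ and viewed, at most 10 in all, crops included, and the job is handed in when it is done.

```bash
ls; mkdir -p pics; python3 - <<'E'
from rig import bot
import cv2,numpy as np
np.set_printoptions(precision=4,suppress=True)
for c in("scene","top"):
    r=bot.camera(c); cv2.imwrite(f"pics/{c}0.png",r["color"][:,:,::-1]); print(c,r["camera_matrix"],r["world_from_camera"])
    for n in("broad_chisel","narrow_chisel","rack","kerf_bar","glue_bottle","wedge","broad_grip","broad_edge"):
        print(n,[(np.round(d["rect"],1),round(d["p"],2)) for d in bot.boxes_of(c,n)[:3]])
print(bot.current_clock(),bot.tcp_to_grasp,bot.current_orientation())
E
```

```text
pics
scene [[453.5259   0.     275.9743]
 [  0.     453.5259 210.6758]
 [  0.       0.       1.    ]] [[ 0.6811 -0.4046  0.6102 -0.0035]
 [-0.7319 -0.3979  0.5532 -0.5695]
 [ 0.019  -0.8234 -0.5671  0.7266]
 [ 0.      0.      0.      1.    ]]
broad_chisel [(array([157.5, 159.6, 231.6, 192.9]), 0.82)]
narrow_chisel [(array([170.8, 174.8, 217.6, 194.9]), 0.95)]
rack [(array([180.7, 165.8, 268.6, 251.1]), 0.92)]
kerf_bar [(array([291.6, 235.4, 392.9, 291.5]), 0.56)]
glue_bottle [(array([376.4, 277.4, 406.2, 344. ]), 0.91)]
wedge [(array([228.5, 246.1, 268.7, 301.7]), 0.95), (array([159.1, 157.3, 229.1, 194.7]), 0.67), (array([293.9, 233.4, 390.5, 292.4]), 0.27)]
broad_grip [(array([161.3, 160.3, 230.9, 191.9]), 0.56)]
broad_edge [(array([158.2, 159.4, 231. , 194.6]), 0.88)]
top [[490.0469   0.     283.3724]
 [  0.     490.0469 210.6551]
 [  0.       0.       1.    ]] [[-0.0646 -0.9779  0.1986  0.3894]
 [-0.9979  0.0629 -0.0149  0.0112]
 [ 0.002  -0.1991 -0.98    1.3751]
 [ 0.      0.      0.      1.    ]]
broad_chisel [(array([163.1, 203.5, 197.6, 265.6]), 0.84)]
narrow_chisel [(array([192.8, 208.8, 226.7, 273. ]), 0.75), (array([161.4, 202.5, 197.9, 263.6]), 0.36)]
rack [(array([162.2, 188.8, 248.6, 262.4]), 0.62)]
kerf_bar [(array([284.7, 172.8, 366.2, 208.5]), 0.86)]
glue_bottle [(array([387. , 208.8, 411.7, 230.9]), 0.84)]
wedge [(array([261.2, 247.7, 312. , 275.9]), 0.61)]
broad_grip [(array([162.9, 203.3, 200.1, 262.5]), 0.87)]
broad_edge [(array([161.3, 203.7, 197.3, 265.3]), 0.64)]
0.9 0.0188 [ 0.2211  0.9753 -0.     -0.    ]
```

```bash
python3 - <<'E'
import cv2
a=cv2.imread("pics/scene0.png")[140:350,140:420]; b=cv2.imread("pics/top0.png")[150:310,130:430]
cv2.imwrite("pics/s1.png",cv2.resize(a,(784,588),interpolation=3)); cv2.imwrite("pics/t1.png",cv2.resize(b,(780,416),interpolation=3))
E
```

```text
(no output)
```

View pics/s1.png

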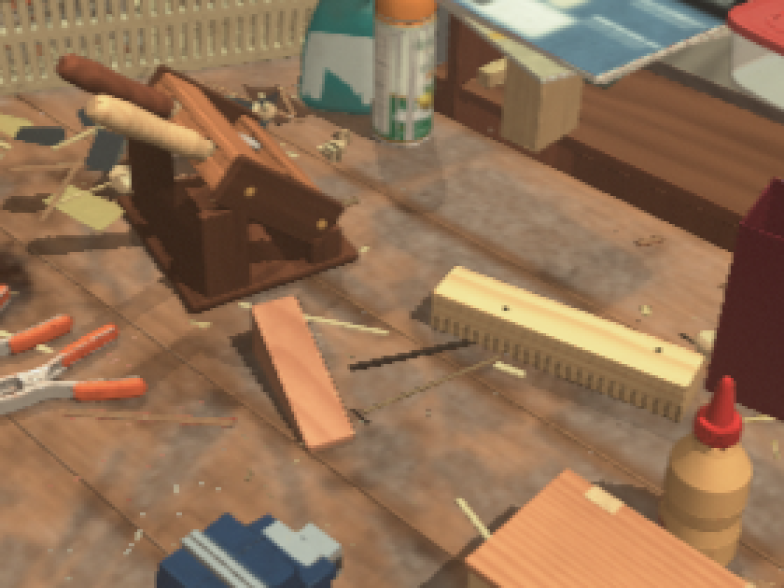

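View pics/t1.png

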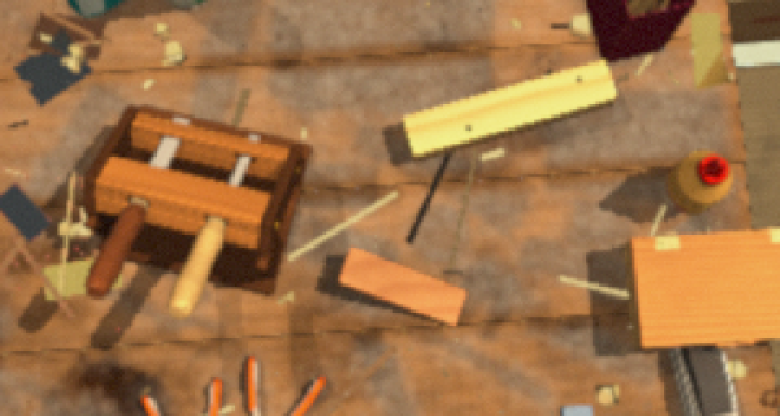

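The scene view shows the red-brown broad handle at crop (60–170, 55–110). The top view shows it in the left slot, with its handle end at about (97,285) and shoulder at (138,210). The bar's top is a yellow quad at (405–615, 62–155). I'll zoom in to get precise points.

```bash
python3 - <<'E'
import cv2,numpy as np
a=cv2.imread("pics/scene0.png")[150:205,150:220]; b=cv2.imread("pics/top0.png")[185:275,155:215]
A=cv2.resize(a,None,fx=6,fy=6,interpolation=3); B=cv2.resize(b,None,fx=6,fy=6,interpolation=3)
im=np.zeros((540,790,3),np.uint8); im[:330,:420]=A; im[:540,430:790]=B
im=np.clip(im*1.4,0,255).astype(np.uint8)
for x in range(0,420,60): cv2.line(im,(x,0),(x,330),(90,90,90),1);cv2.putText(im,str(150+x//6),(x,345),0,.35,(255,255,255),1)
for y in range(0,330,60): cv2.line(im,(0,y),(420,y),(90,90,90),1);cv2.putText(im,str(150+y//6),(0,y+10),0,.35,(0,255,0),1)
for x in range(0,360,60): cv2.line(im,(430+x,0),(430+x,540),(90,90,90),1);cv2.putText(im,str(155+x//6),(430+x,536),0,.35,(255,255,255),1)
for y in range(0,540,60): cv2.line(im,(430,y),(790,y),(90,90,90),1);cv2.putText(im,str(185+y//6),(430,y+10),0,.35,(0,255,0),1)
cv2.imwrite("pics/z1.png",im)
E
```

```text
(no output)
```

View pics/z1.png

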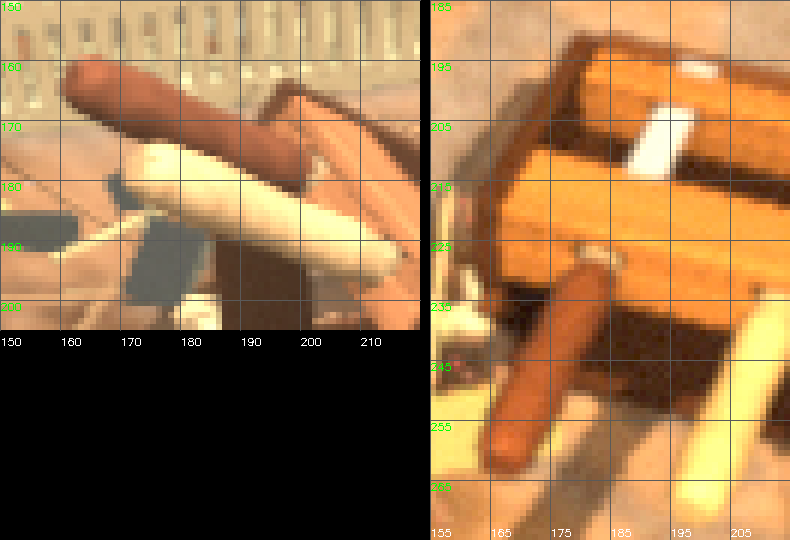

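```bash
cat > g.py <<'E'
import numpy as np, cv2
from scipy.optimize import least_squares
np.set_printoptions(precision=4,suppress=True)
from rig import bot
K={};T={}
def load():
    for c in("scene","top"):
        r=bot.camera(c);K[c]=r["camera_matrix"];T[c]=r["world_from_camera"]
def proj(c,P):
    W=np.linalg.inv(T[c]);p=np.atleast_2d(P)@W[:3,:3].T+W[:3,3];p=p@K[c].T;return p[:,:2]/p[:,2:]
E
python3 - <<'E'
from g import *
load()
pk={"broad":dict(scene=[(161.7,163.6),(201,177.5)],top=[(167.3,262),(183.2,229)]),
"pale":dict(scene=[(171,177.8),(215,192)],top=[(199,268.5),(213.5,233.5)])}
ax={}
for n,p in pk.items():
    def f(v): # end point, shoulder point; 
        return np.concatenate([(proj(c,v.reshape(2,3))-p[c]).ravel() for c in p])
    s=least_squares(f,[.4,.25,.2,.5,.25,.12]); a,b=s.x.reshape(2,3);d=a-b
    print(n,a,b,"len",np.linalg.norm(d),"pitch",np.degrees(np.arctan2(d[2],np.hypot(*d[:2]))),"yaw(edge dir)",np.degrees(np.arctan2(-d[1],-d[0])),"res",s.fun)
B=dict(scene=[(302.5,235.4),(294.3,244.3),(386.4,277.5),(391,267.5)],top=[(285.4,194.2),(289.2,210),(366.9,186.5),(363.1,173.8)])
def rect(v):
    x,y,t,z=v;e=np.array([np.cos(t),np.sin(t)]);n=np.array([-e[1],e[0]])
    q=lambda i,j:np.r_[np.array([x,y])+i*.0225*e+j*.115*n,z]
    return np.array([q(1,1),q(-1,1),q(-1,-1),q(1,-1)])
f=lambda v:np.concatenate([(proj(c,rect(v))-B[c]).ravel() for c in B])
s=least_squares(f,[.7,-.1,0,.04]);print("bar",s.x,np.degrees(s.x[2]),s.fun)
# free bar fit with z fixed
for c in B:
    g=lambda v:(proj(c,rect(np.r_[v,.04]))-B[c]).ravel();print(c,least_squares(g,[.7,-.1,0]).x)
# bottle & wedge rough
for n,(u,v) in dict(bottle=(399,222),wedge=(285,261)).items():
    r=T["top"][:3,:3]@np.linalg.inv(K["top"])@[u,v,1];o=T["top"][:3,3];z=.05;print(n,o+r*(z-o[2])/r[2])
E
```

```text
broad [0.5205 0.2797 0.1963] [0.6108 0.2517 0.1315] len 0.11456619338883835 pitch 34.411787663267674 yaw(edge dir) -17.28343507638273 res [ 0.0208 -0.0022 -0.3996  0.0496 -0.0104  0.0183  0.2159 -0.3404]
pale [0.4972 0.2058 0.1975] [0.5935 0.1754 0.1292] len 0.12196834320201552 pitch 34.07285464135202 yaw(edge dir) -17.520951503498825 res [ 1.3247 -0.147   0.0399 -0.0052 -0.7073  1.2148 -0.0231  0.0352]
bar [ 0.7096 -0.1337  0.2223  0.0377] 12.734328356695974 [-0.1422 -0.5826 -0.5222  0.1982 -1.2138  1.1853  0.6913 -0.4302 -0.4066
  0.2969  0.3747 -0.4215  1.0232  0.4479 -0.1978 -1.6482]
scene [ 0.7082 -0.1353  0.2299]
top [ 0.7082 -0.1329  0.2159]
bottle [ 0.6058 -0.3239  0.05  ]
wedge [ 0.5191 -0.0043  0.05  ]
```

```bash
cat >> g.py <<'E'
from scipy.spatial.transform import Rotation as R
end=np.array([.5205,.2797,.1963]); YR=np.radians(-17.4); PT=np.radians(34.8)
bar=np.array([.709,-.1337,.04]); YB=.2223
def chis(yaw,p): # columns x,y,z of chisel; edge towards heading yaw, pitched down p
    h=np.array([np.cos(yaw),np.sin(yaw),0]);u=np.array([0,0,1.])
    y=-np.cos(p)*h+np.sin(p)*u; z=np.sin(p)*h+np.cos(p)*u
    return np.c_[np.cross(y,z),y,z]
def tool(C,s,tilt): # tilt about chisel x: rotates tool z
    M=np.c_[C[:,1]*s,C[:,0]*s,-C[:,2]]
    return (R.from_rotvec(C[:,0]*tilt)*R.from_matrix(M))
CR=chis(YR,PT); CF=chis(YB,0)
grip=end-.070*CR[:,1]
gripF=bar+[0,0,.107]+.190*CF[:,1]  # edge ~0.1 over
def tcp(g,Rt): return g+bot.tcp_to_grasp*Rt.as_matrix()[:,2]
E
python3 - <<'E'
from g import *
load()
p=dict(scene=(342.5,307.9),top=(373,241.5))
s=least_squares(lambda v:np.concatenate([proj(c,v)[0]-p[c] for c in p]),[.5,-.25,.1]);print("box corner",s.x,s.fun)
print(grip,gripF,np.linalg.det(CR))
q0=bot.current_q()
for sg in(1,-1):
  for t in(-.6,-.3,0,.3,.6):
    RR=tool(CR,sg,t);RF=tool(CF,sg,t);RM=tool(chis(YR,0),sg,t)
    out=[]
    for g,r in((grip-.09*RR.as_matrix()[:,2],RR),(grip,RR),(grip+.165*CR[:,1],RR),(grip+.165*CR[:,1]+[0,0,.05],RM),(gripF+[0,0,.08],RF),(gripF,RF)):
        q=bot.inverse_kinematics(tcp(g,r),r.as_quat());out.append(None if q is None else np.round(q,2))
    print(sg,t,RR.as_matrix()[:,2]);[print("   ",o) for o in out]
E
```

```text
box corner [ 0.5558 -0.2455  0.0615] [-0.2287  0.0411  0.2105 -0.2383]
[0.5754 0.2625 0.1564] [ 0.5237 -0.1756  0.147 ] 1.0
1 -0.6 [-0.007   0.0022 -1.    ]
    [-0.69  0.32  0.22  1.65 -0.08  1.18  0.81]
    [-0.68  0.4   0.2   1.75 -0.1   1.01  0.82]
    [-0.87  0.16  0.18  1.85 -0.04  1.14  0.59]
    [-1.4  -0.02  0.27  2.07  0.68  1.11 -0.18]
    [-0.91 -0.37  1.18  2.29  0.07  0.47  2.07]
    [ 1.46  0.26 -1.09  2.28 -0.45  0.28  2.63]
1 -0.3 [-0.2887  0.0905 -0.9531]
    [-0.52  0.53  0.21  1.4  -0.28  1.48  1.  ]
    [-0.53  0.55  0.17  1.55 -0.29  1.31  1.01]
    [-0.65  0.3   0.11  1.7  -0.27  1.36  0.82]
    [-1.14  0.01  0.23  1.93  0.31  1.11  0.23]
    [ 0.94  0.1  -0.67  2.01 -0.12  0.79  2.15]
    [-0.41  0.19  0.81  2.17 -0.52  0.65  2.56]
1 0 [-0.5446  0.1707 -0.8211]
    [-0.4   0.76  0.21  1.14 -0.44  1.79  1.08]
    [-0.42  0.73  0.16  1.35 -0.42  1.61  1.09]
    [-0.53  0.47  0.12  1.57 -0.44  1.59  0.96]
    [-0.89  0.12  0.19  1.78 -0.02  1.24  0.58]
    [-0.54  0.27  0.91  1.88 -0.24  1.1   2.25]
    [-0.41  0.35  0.77  1.96 -0.3   0.94  2.3 ]
1 0.3 [-0.7518  
[... 1411 characters left out ...]
]
    [-0.66  0.33  1.09  1.89 -0.32  1.12 -0.8 ]
    [-0.58  0.44  1.03  1.97 -0.46  0.98 -0.69]
-1 0.3 [-0.7518  0.2356 -0.6158]
    [-0.19  0.99 -0.11  0.87 -0.41  2.05 -2.2 ]
    [-0.58  1.01  0.63  1.18 -0.79  2.02 -1.81]
    [-0.85  0.78  0.81  1.49 -0.8   2.01 -1.8 ]
    [-1.16  0.32  0.78  1.67 -0.41  1.49 -2.17]
    [-0.61  0.62  1.13  1.69 -0.36  1.42 -0.75]
    [-0.56  0.68  1.03  1.76 -0.4   1.28 -0.74]
-1 0.6 [-0.8919  0.2795 -0.3555]
    None
    [-0.03  1.14 -0.48  0.97 -0.34  2.04 -2.36]
    [-0.37  0.81  0.07  1.38 -0.68  2.02 -2.1 ]
    [-0.98  0.53  0.8   1.55 -0.63  1.78 -1.98]
    [-0.46  0.74  0.92  1.5  -0.2   1.66 -0.86]
    [-0.43  0.8   0.84  1.56 -0.23  1.53 -0.88]
```

```bash
python3 - <<'E'
from g import *
RR=tool(CR,1,0);z=RR.as_matrix()[:,2];q=RR.as_quat()
p=bot.current_position();bot.servo_line(p+[0,0,.15],vel=.25)
bot.grip(.6)
bot.reach(tcp(grip-.10*z,RR),q)
print(bot.current_clock(),bot.current_position(),tcp(grip-.10*z,RR))
print(bot.servo_line(tcp(grip,RR),vel=.08,stop_force=8),bot.current_force())
r=bot.camera("scene");cv2.imwrite("pics/s2.png",cv2.resize(r["color"][100:260,100:300,::-1],(700,560),interpolation=3))
r=bot.camera("top");cv2.imwrite("pics/t2.png",cv2.resize(r["color"][150:300,130:330,::-1],(700,525),interpolation=3))
print(bot.current_clock(),bot.current_position()-tcp(grip,RR))
E
```

```text
4.4917 [0.6191 0.2502 0.2235] [0.6196 0.2487 0.223 ]
False [-0.2348 -0.4224 -0.0026]
5.9917 [ 0.0003 -0.0002  0.0002]
```

View pics/s2.png

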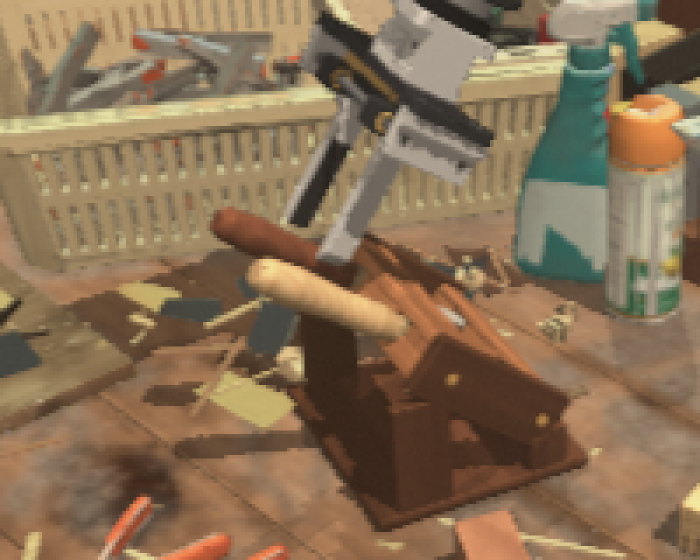

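The fingers straddle the broad handle, with the near pad at about (340,245). The pale handle at (250–405, 260–335) is untouched. Next I'll grip and draw.

```bash
python3 - <<'E'
from g import *
bot.grip(0.0); print(bot.current_opening(),bot.current_grasp_force(),bot.current_force())
p=bot.current_position()
print(bot.servo_line(p+.03*CR[:,1],vel=.06,stop_force=20),bot.current_force(),bot.current_opening())
print(bot.servo_line(p+.175*CR[:,1],vel=.1,stop_force=20),bot.current_force(),bot.current_wrist_torque(),bot.current_opening(),bot.current_grasp_force())
bot.pause(.3)
print(bot.current_clock(),bot.current_position(),p+.175*CR[:,1])
r=bot.camera("scene");cv2.imwrite("pics/s3.png",cv2.resize(r["color"][100:260,100:300,::-1],(700,560),interpolation=3))
E
```

```text
0.0019127473366912407 7.659913748502731 [ 8.538  -1.386  12.7989]
False [ 4.2933 -1.1165  8.7412] 0.005390891298519921
False [-0.5433 -0.2807 -0.1649] [-0.1092 -0.5055 -0.0432] 0.0036789579872625318 0.0
9.4917 [0.4297 0.3084 0.242 ] [0.4296 0.3085 0.2422]
```

View pics/s3.png

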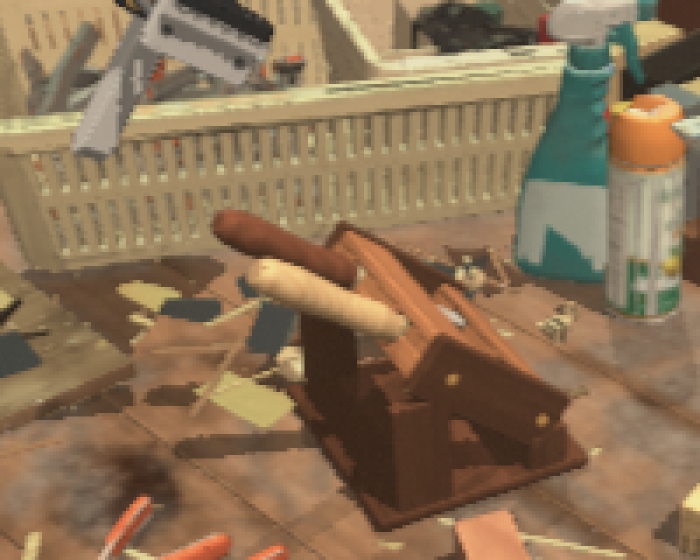

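The gripper came away empty, closing near 0, and the chisel is still seated at (215–355, 210–275). I'll overlay the model on both views to find the error.

```bash
python3 - <<'E'
from g import *
load()
def draw(c,img,off,f):
    def P(w): return tuple(int(round(v)) for v in ((proj(c,w)[0]+.5-off)*f))
    for k in(-1,0,1):
        x=CR[:,0]*.014*k
        cv2.line(img,P(end+x),P(end-.118*CR[:,1]+x),(0,255,0),1)
        y=CR[:,2]*.014*k
        cv2.line(img,P(end+y),P(end-.118*CR[:,1]+y),(255,255,0),1)
    RR=tool(CR,1,0); t=tcp(grip,RR)
    for k in(-.028,0,.028): cv2.circle(img,P(t+k*CR[:,0]),3,(255,0,255),-1)
r=bot.camera("scene")["color"];a=cv2.resize(r[145:205,150:220,::-1],None,fx=6,fy=6,interpolation=3);draw("scene",a,np.array([150,145]),6)
r=bot.camera("top")["color"];b=cv2.resize(r[195:280,155:215,::-1],None,fx=6,fy=6,interpolation=3);draw("top",b,np.array([155,195]),6)
im=np.zeros((515,790,3),np.uint8);im[:360,:420]=a;im[:510,430:790]=b
cv2.imwrite("pics/o1.png",im)
for c in("scene","top"):print([ (d["rect"],d["p"]) for d in bot.boxes_of(c,"broad_chisel")[:1]])
E
```

```text
[([159.4, 160.3, 231.3, 192.1], 0.69)]
[([189.5, 193.7, 200.4, 216.3], 0.54)]
```

View pics/o1.png

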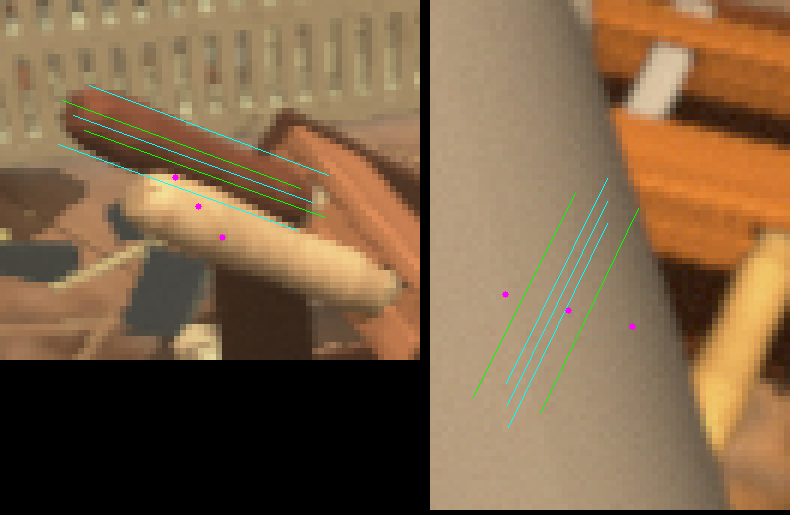

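View pics/t2.png

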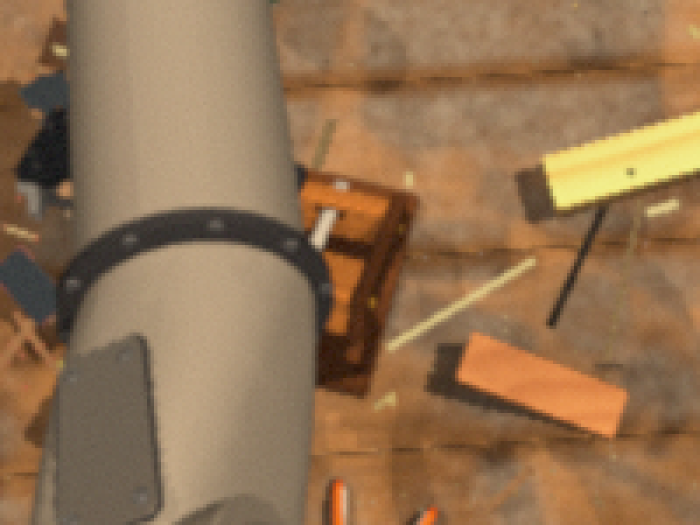

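```bash
python3 - <<'E'
from g import *
load()
p=bot.current_position();Rq=R.from_quat(bot.current_orientation()).as_matrix()
print(p,Rq[:,2],-CR[:,2])
r=bot.camera("scene")["color"];a=cv2.resize(r[95:215,95:225,::-1],None,fx=5,fy=5,interpolation=3)
for k,col in((0,(255,0,255)),(-.0188,(0,255,0)),(-.0968,(255,255,0))):
    u=proj("scene",p+k*Rq[:,2])[0];print(k,u);cv2.circle(a,tuple(int(v) for v in (u+.5-95)*5),3,col,-1)
RR=tool(CR,1,0);t=tcp(grip,RR)
for w in(end,end-.118*CR[:,1],t): cv2.circle(a,tuple(int(v) for v in (proj("scene",w)[0]+.5-95)*5),3,(0,0,255),-1)
cv2.imwrite("pics/o2.png",a[:600])
E
```

```text
[0.4296 0.3085 0.2422] [-0.5446  0.1707 -0.8211] [-0.5446  0.1707 -0.8211]
0 [118.0689 155.068 ]
-0.0188 [121.6796 147.9116]
-0.0968 [136.9897 117.5673]
```

View pics/o2.png

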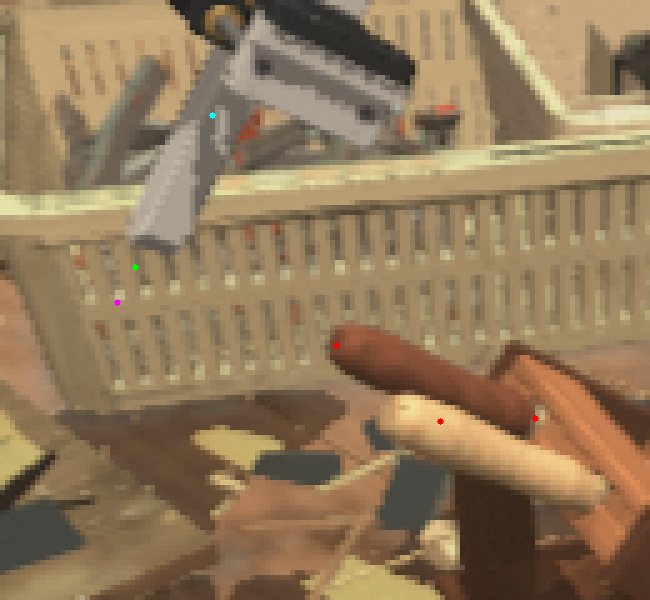

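The projected TCP (118,302 in the crop) lies about 30 mm past the fingertips actually seen at (160,243). So the arm's reported TCP disagrees with the cameras, which agree with each other and with the bench. I'll measure the offset by touching clear bench with a vertical tool and taking a picture.

```bash
python3 - <<'E'
from g import *
load()
p=bot.current_position();bot.servo_line(p+[0,0,.08],vel=.25)
RF=tool(chis(0,0),1,0);q=RF.as_quat()
bot.reach([.56,-.11,.10],q)
f0=bot.current_force()
hit=bot.servo_line([.56,-.11,-.05],vel=.05,stop_force=5)
p=bot.current_position();print(hit,p,bot.current_force()-f0,bot.current_clock())
u=proj("scene",p)[0];v=proj("scene",[p[0],p[1],0])[0];print(u,v)
r=bot.camera("scene")["color"];o=np.round(u).astype(int)-[40,50]
a=cv2.resize(r[o[1]:o[1]+75,o[0]:o[0]+80,::-1],None,fx=8,fy=8,interpolation=3);print("offset",o)
for w,c in((u,(255,0,255)),(v,(0,255,0))): cv2.circle(a,tuple(int(x) for x in (w+.5-o)*8),3,c,-1)
cv2.imwrite("pics/o3.png",a)
bot.servo_line([p[0],p[1],.10],vel=.2)
E
```

```text
True [ 0.56   -0.11   -0.0296] [-3.4249  0.2222 13.3529] 14.55
[290.6361 304.2452] [291.1311 294.8727]
offset [251 254]
```

View pics/o3.png

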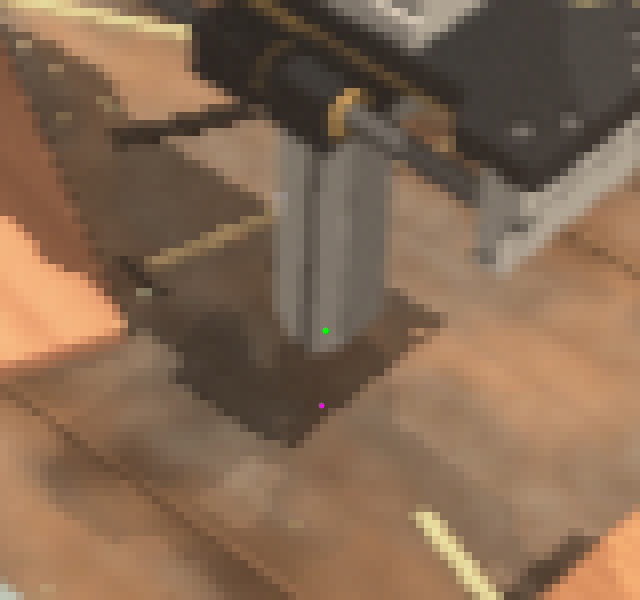

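Contact came at a reported z of −29.6 mm, and the lateral error in the picture is only a few mm: tip at (334,318) against the projected (325,330). The tilted view agrees with this, so the tool is about 30 mm shorter than modelled. I'll correct for that and regrasp.

```bash
cat >> g.py <<'E'
def tcp(g,Rt): return g+(bot.tcp_to_grasp+.0296)*Rt.as_matrix()[:,2]
E
python3 - <<'E'
from g import *
RR=tool(CR,1,0);z=RR.as_matrix()[:,2];q=RR.as_quat()
bot.servo_line([.56,-.08,.33],vel=.3); bot.grip(.6)
bot.reach(tcp(grip-.10*z,RR),q); f0=bot.current_force()
print(bot.servo_line(tcp(grip,RR),vel=.1,stop_force=8),bot.current_force()-f0,bot.current_clock())
bot.grip(0.0); print(bot.current_opening(),bot.current_grasp_force(),bot.current_force()-f0,bot.current_clock())
E
```

```text
False [ 0.3739 -0.6293  0.1766] 19.8
0.2929304156686387 30.00260978937149 [1.5692 1.302  0.9283] 20.3667
```

```bash
python3 - <<'E'
from g import *
p=bot.current_position()
print(bot.servo_line(p+.165*CR[:,1],vel=.13,stop_force=25),bot.current_force(),bot.current_opening(),bot.current_grasp_force(),bot.current_clock())
bot.pause(.25)
RM=tool(chis(YR,0),1,0); RF=tool(CF,1,0)
g=grip+.165*CR[:,1]+[0,0,.05]
for gg,r in((g,RM),(gripF+[0,0,.08],RF),(gripF,RF)):
    print(bot.inverse_kinematics(tcp(gg,r),r.as_quat()))
bot.reach(tcp(g,RM),RM.as_quat());print(bot.current_clock(),bot.current_opening(),bot.current_grasp_force())
for c in("scene","top"):
    bot.camera(c)
    for n in("broad_chisel","narrow_chisel"): print(c,n,[(d["rect"],d["p"]) for d in bot.boxes_of(c,n)[:2]])
E
```

```text
True [-2.9478  1.0322 11.4571] 0.2945033870084907 29.914572536945343 20.775
[-1.0635  0.138   0.3899  1.8338 -0.0566  1.1805  0.6117]
[-0.2331  0.2406  0.5216  1.9036 -0.1387  1.0326  2.1405]
[-0.1703  0.3366  0.4605  1.9787 -0.1935  0.8685  2.1867]
21.95 0.2924621510076489 29.96774196624756
scene broad_chisel [([86.0, 117.0, 194.3, 154.7], 0.98), ([292.0, 233.1, 388.6, 290.8], 0.41)]
scene narrow_chisel [([169.2, 175.4, 219.6, 197.5], 0.84)]
top broad_chisel [([151.1, 224.1, 180.4, 275.5], 0.58)]
top narrow_chisel [([192.8, 203.0, 232.3, 271.1], 0.81)]
```

The draw stopped early on force, but the levelling move carried on and the chisel is out. Now I'll check how it sits in the hand against the prediction.

```bash
python3 - <<'E'
from g import *
load()
p=bot.current_position();M=R.from_quat(bot.current_orientation()).as_matrix()
g=p-(bot.tcp_to_grasp+.0296)*M[:,2];y=M[:,0]
print(p,g,bot.current_force(),bot.current_wrist_torque())
for c in K: print(c,"end,grip,edge",proj(c,[g+.07*y,g,g-.19*y-[0,0,.007]]).round(1).tolist())
r=bot.camera("scene")["color"];a=cv2.resize(r[95:205,70:215,::-1],None,fx=5,fy=5,interpolation=3)
for w in(g+.07*y,g,g-.19*y-[0,0,.007]):cv2.circle(a,tuple(int(v) for v in (proj("scene",w)[0]+.5-[70,95])*5),3,(255,0,255),-1)
cv2.imwrite("pics/o4.png",a)
E
```

```text
[0.4464 0.3027 0.2516] [0.4464 0.3027 0.3   ] [-0.2591 -0.7022 -1.7615] [ 0.0479 -0.0189  0.0454]
scene end,grip,edge [[88.5, 136.3], [121.6, 130.0], [202.6, 117.4]]
top end,grip,edge [[136.7, 324.5], [146.2, 292.3], [171.7, 209.4]]
```

View pics/o4.png

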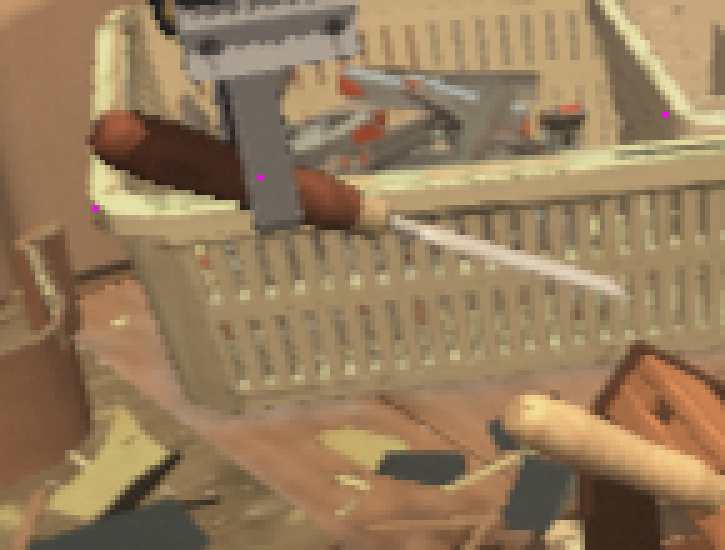

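The chisel pivoted about the pads during levelling: edge at (630,295), handle end at (95,135). I'll fit its pitch in the hand and search for a reachable final pose that compensates.

```bash
cat >> g.py <<'E'
def Ct(M,a): # chisel matrix from tool matrix and in-hand pitch a (edge down positive)
    x=M[:,1];y0=M[:,0];u=-M[:,2]
    y=np.cos(a)*y0+np.sin(a)*u
    return np.c_[x,y,np.cross(x,y)]
E
python3 - <<'E'
from g import *
load()
p=bot.current_position();M=R.from_quat(bot.current_orientation()).as_matrix()
g=p-(bot.tcp_to_grasp+.0296)*M[:,2]
def f(v):
    a,s,dx,dz=v;C=Ct(M,a);G=g+[dx*.68,-dx*.73,dz]
    return np.r_[(proj("scene",[G+(.07+s)*C[:,1],G+(-.19+s)*C[:,1]-.007*C[:,2]])-[[89,122],[196,153.7]]).ravel(), 0*dx]
s=least_squares(f,[.5,0,0,0]);a=s.x[0];print("pitch",np.degrees(a),s.x,s.fun)
P=proj("top",g-(.19-s.x[1])*Ct(M,a)[:,1]);print("top edge pred",P)
for way in(0,np.pi):
 for sg in(1,-1):
  for res in(0,.09,.15):           # residual edge-down pitch left
   for dy in(-.15,0,.15):
    for h in(.09,.115):
     C=chis(YB+way+dy,res);Rt=tool(C,sg,-a)   # tool tilted so chisel has pitch res
     err=np.abs(Ct(Rt.as_matrix(),a)-C).max() if sg==1 else 0
     if err>.01: Rt=tool(C,sg,a)
     G=bar+[0,0,h]+(.190-s.x[1])*C[:,1]+.007*C[:,2]
     q=bot.inverse_kinematics(tcp(G,Rt),Rt.as_quat())
     if q is not None and (h==.115 or dy==0): print(round(way,1),sg,res,dy,h,err.__round__(3),Rt.as_matrix()[:,2].round(2),np.round(q,2))
E
```

```text
pitch 28.011152737061963 [ 0.4889  0.0165  0.0153 -0.0067] [0. 0. 0. 0. 0.]
top edge pred [[174.0894 230.4549]]
0 1 0 -0.15 0.115 0.0 [ 0.47  0.03 -0.88] [ 0.52  0.14 -0.29  2.27 -0.36  0.29  2.2 ]
0 1 0 0 0.09 0.0 [ 0.46  0.1  -0.88] [ 0.78  0.25 -0.47  2.22 -0.47  0.32  2.56]
0 1 0 0 0.115 0.0 [ 0.46  0.1  -0.88] [ 0.78  0.2  -0.47  2.2  -0.45  0.38  2.52]
0 1 0 0.15 0.115 0.0 [ 0.44  0.17 -0.88] [ 1.01  0.29 -0.65  2.12 -0.37  0.47  2.66]
0 1 0.09 -0.15 0.115 0.0 [ 0.39  0.03 -0.92] [ 0.32  0.13 -0.11  2.2  -0.23  0.45  2.04]
0 1 0.09 0 0.09 0.0 [ 0.38  0.09 -0.92] [ 0.58  0.21 -0.3   2.16 -0.31  0.45  2.36]
0 1 0.09 0 0.115 0.0 [ 0.38  0.09 -0.92] [ 0.59  0.18 -0.3   2.14 -0.3   0.51  2.34]
0 1 0.09 0.15 0.115 0.0 [ 0.36  0.14 -0.92] [ 0.81  0.25 -0.48  2.06 -0.28  0.58  2.52]
0 1 0.15 -0.15 0.115 0.0 [ 0.33  0.02 -0.94] [-0.82  0.26  1.2   2.19 -0.65  0.63  2.46]
0 1 0.15 0 0.09 0.0 [ 0.32  0.07 -0.94] [ 0.56  0.21 -0.3   2.11 -0.19  0.54  2.22]
0 1 0.15 0 0.115 0.0 [ 0.32  0.07 -0.94] [ 0.56  0.18 -0.3   2.09 -0.19  0.59  2.22]
0 1 0.15 0.15 0.115 0.0 [ 0.31  0.12 -0.94] [ 0.78
[... 1932 characters left out ...]

3.1 -1 0.09 -0.15 0.115 0 [-0.39 -0.03 -0.92] [-0.02  1.29  0.63  0.26 -0.51  2.04  1.8 ]
3.1 -1 0.09 0 0.09 0 [-0.38 -0.09 -0.92] [-0.11  1.23  0.59  0.44 -0.41  1.91  1.95]
3.1 -1 0.09 0 0.115 0 [-0.38 -0.09 -0.92] [-0.1   1.23  0.6   0.39 -0.42  1.96  1.94]
3.1 -1 0.09 0.15 0.115 0 [-0.36 -0.14 -0.92] [-0.17  1.16  0.56  0.53 -0.33  1.88  2.07]
3.1 -1 0.15 -0.15 0.115 0 [-0.33 -0.02 -0.94] [-0.07  1.19  0.64  0.45 -0.5   1.91  1.85]
3.1 -1 0.15 0 0.09 0 [-0.32 -0.07 -0.94] [-0.14  1.16  0.59  0.57 -0.41  1.81  1.97]
3.1 -1 0.15 0 0.115 0 [-0.32 -0.07 -0.94] [-0.13  1.15  0.6   0.53 -0.41  1.85  1.97]
3.1 -1 0.15 0.15 0.115 0 [-0.31 -0.12 -0.94] [-0.19  1.1   0.56  0.63 -0.33  1.79  2.08]
```

```bash
python3 - <<'E'
from g import *
load()
p=bot.current_position();M=R.from_quat(bot.current_orientation()).as_matrix()
g=p-(bot.tcp_to_grasp+.0296)*M[:,2]
def f(v):
    a,s,dx,dz=v;C=Ct(M,a);G=g+[dx*.68,-dx*.73,dz]
    return np.r_[(proj("scene",[G+(.07+s)*C[:,1],G+(-.19+s)*C[:,1]-.007*C[:,2]])-[[89,122],[196,153.7]]).ravel(),(dx-.004)/.004,dz/.004,s/.02]
s=least_squares(f,[.5,0,0,0]);a,sl=s.x[:2];print("pitch",np.degrees(a),s.x,s.fun)
bot.servo_line(p+[0,0,.12],vel=.25)
C=chis(YB,.07);Rt=tool(C,1,-a);G=bar+[0,0,.20]+(.190-sl)*C[:,1]+.007*C[:,2]
print(bot.inverse_kinematics(tcp(G,Rt),Rt.as_quat()))
bot.reach(tcp(G,Rt),Rt.as_quat())
print(bot.current_clock(),bot.current_q(),bot.current_opening(),bot.current_grasp_force())
e=bar+[0,0,.2]
for c in K:
    r=bot.camera(c)["color"];cv2.imwrite(f"pics/h_{c}.png",r[:,:,::-1])
    print(c,"pred end,edge",proj(c,[G+(.07+sl)*C[:,1],e]).round(1).tolist(),[(d["rect"],round(d["p"],2)) for n in("broad_chisel","kerf_bar") for d in bot.boxes_of(c,n)[:2]])
E
```

```text
pitch 28.050818114569758 [ 0.4896  0.0031  0.0034 -0.0027] [ 0.352  -0.2015 -0.3097 -0.2925 -0.1553 -0.6791  0.1532]
[-1.1732 -0.363   1.3207  2.1426  0.2817  0.7133  1.8155]
25.0833 [-1.1734 -0.3623  1.3194  2.142   0.2815  0.7135  1.815 ] 0.2941983181407091 29.96658682823181
scene pred end,edge [[292.5, 236.7], [350.8, 181.6]] [([288.4, 210.9, 317.7, 241.8], 0.74), ([293.6, 235.8, 393.4, 288.7], 0.92)]
top pred end,edge [[369.9, 274.0], [334.0, 170.9]] [([330.7, 169.4, 364.9, 242.8], 0.98), ([284.1, 169.9, 368.1, 211.1], 0.86)]
```

```bash
python3 - <<'E'
from g import *
d=np.abs(cv2.imread("pics/h_scene.png").astype(int)-cv2.imread("pics/scene0.png")).sum(2)>60
w=d[160:215,300:375]
print("\n".join(f"{160+i} "+"".join("#" if x else "." for x in row) for i,row in enumerate(w) if i%2==0))
p=bot.current_position()
for k in(.08,.1): print(bot.inverse_kinematics(p-[0,0,k],bot.current_orientation()))
try:
    print(bot.servo_line(p-[0,0,.10],vel=.08,stop_force=10))
except bot.MotionError as e: print("ME",e)
bot.pause(.2)
print(bot.current_clock(),p-bot.current_position(),bot.current_q(),bot.current_qvel(),bot.current_opening(),bot.current_grasp_force())
load()
for c in K:
    r=bot.camera(c)["color"];cv2.imwrite(f"pics/f_{c}.png",r[:,:,::-1])
    print(c,"edge pred",proj(c,bar+[0,0,.1]),[(d["rect"],round(d["p"],2)) for n in("broad_chisel","kerf_bar","wedge","glue_bottle","narrow_chisel") for d in bot.boxes_of(c,n)[:1]])
E
```

```text
160 ###..............########..................................................
162 ....#........#############...#.............................................
164 ......##..###################..............................................
166 ....###########################............................................
168 .##############.################...........................................
170 .###########.###################...........................................
172 ################################.##............######..#...................
174 #..############################.#############################..............
176 ##############################.########################.#######............
178 #############################.##########################.######............
180 ############################.##################################............
182 .##############################################.########.######............
184 ####..###################.####################################.............
186 #####..########.########.###############################
[... 1262 characters left out ...]
 arm cannot follow that straight line within its joint ranges
25.5833 [0.0002 0.0001 0.0001] [-1.1732 -0.363   1.3206  2.1426  0.2817  0.7133  1.8155] [-0.0017 -0.0007  0.0024 -0.0014  0.0017 -0.0008  0.0004] 0.29192856814055057 29.966543912887573
scene edge pred [[345.7833 220.2972]] [([287.8, 202.0, 329.2, 242.5], 0.82), ([293.9, 237.8, 389.2, 292.1], 0.83), ([226.8, 247.5, 266.1, 301.2], 0.96), ([372.6, 274.7, 409.1, 339.8], 0.9), ([173.3, 176.6, 219.1, 197.4], 0.9)]
top edge pred [[330.0043 181.5663]] [([333.2, 171.5, 364.7, 245.8], 0.8), ([284.0, 169.1, 366.4, 209.7], 0.79), ([264.2, 248.1, 308.1, 273.5], 0.56), ([384.4, 210.2, 411.8, 234.1], 0.78), ([195.1, 211.1, 226.5, 271.4], 0.94)]
```

The top-view box for the chisel (left 330.7, top 169.4) and the scene handle end (left 288, bottom 242) both match the predicted pose to about 1–2 px. The straight descent to 100 mm hit a joint range, so I'll try smaller drops with slight residual pitch.

```bash
cat > d.py <<'E'
from g import *
a,sl=.4896,.0031
def go():
  for h in(.11,.12,.13):
   for res in(.07,.10,.13):
    for dy in(0,-.08,.08):
      C=chis(YB+dy,res);Rt=tool(C,1,-a);G=bar+[0,0,h]+(.190-sl)*C[:,1]+.007*C[:,2]
      try: print(bot.servo_line(tcp(G,Rt),vel=.06,rotation=Rt.as_quat(),stop_force=15));return h,res,dy,G,C
      except bot.MotionError: pass
o=go();print(o and o[:3])
bot.pause(.2);print(bot.current_clock(),bot.current_position(),bot.current_q(),np.abs(bot.current_qvel()).max(),bot.current_opening(),bot.current_grasp_force(),bot.current_force())
if o:
  load();h,res,dy,G,C=o;print(tcp(G,tool(C,1,-a)))
  for c in K:
    bot.camera(c);print(c,"pred end,edge",proj(c,[G+(.07+sl)*C[:,1],bar+[0,0,h]]).round(1).tolist(),[(d["rect"],round(d["p"],2)) for n in("broad_chisel","kerf_bar","wedge") for d in bot.boxes_of(c,n)[:1]])
E
python3 d.py
```

```text
None
26.4833 [ 0.5468 -0.1703  0.2158] [-1.1732 -0.363   1.3206  2.1427  0.2817  0.7133  1.8156] 0.0014921742027235538 0.29837770842080485 29.966573417186737 [-0.1979 -0.082  -1.6378]
```

```bash
cat > e.py <<'E'
from g import *
a,sl=.4896,.0031
def edge():
    p=bot.current_position();M=R.from_quat(bot.current_orientation()).as_matrix();C=Ct(M,a)
    return p-(bot.tcp_to_grasp+.0296)*M[:,2]-(.19-sl)*C[:,1]-.007*C[:,2], C
if __name__=="__main__":
    q0=np.array(bot.current_q());best=None
    for h in(.11,.12,.13):
      for res in(.07,.11,.14):
        for dy in(0,-.08,.08):
          C=chis(YB+dy,res);Rt=tool(C,1,-a);G=bar+[0,0,h]+(.190-sl)*C[:,1]+.007*C[:,2]
          q=bot.inverse_kinematics(tcp(G,Rt),Rt.as_quat())
          if q is None: continue
          c=np.abs(np.array(q)-q0).max()
          if best is None or c<best[0]: best=(c,h,res,dy,np.array(q))
    print(best)
    q=best[4]
    for k in(.2,.45,.7,1):
        bot.movej(list(q0+k*(q-q0)));e,C=edge()
        print(k,e-bar,"tilt",np.arccos(C[2,2]),bot.current_clock(),bot.current_position())
        if e[2]<.12: print("stop");break
E
python3 e.py
```

```text
(np.float64(0.6916047950590083), 0.13, 0.14, -0.08, array([-0.5059,  0.1069,  0.8362,  2.1787, -0.4099,  0.612 ,  2.3323]))
0.2 [-0.0041  0.0029  0.2101] tilt 0.07086336351248787 26.8083 [ 0.5425 -0.1662  0.2258]
0.45 [-0.0049  0.0072  0.2051] tilt 0.0835838489618749 27.175 [ 0.541  -0.16    0.2224]
0.7 [-0.0027  0.0075  0.1812] tilt 0.10442304620438295 27.5417 [ 0.5421 -0.1565  0.2023]
1 [-0.0001 -0.0013  0.1313] tilt 0.13927707914871867 27.9583 [ 0.5431 -0.1586  0.1587]
```

```bash
python3 - <<'E'
from e import *
def go():
  for h,res,dy in((.105,.08,0),(.105,.08,-.05),(.105,.11,-.06),(.105,.14,-.08),(.115,.14,-.08)):
    C=chis(YB+dy,res);Rt=tool(C,1,-a);G=bar+[0,0,h]+(.190-sl)*C[:,1]+.007*C[:,2]
    try: print(bot.servo_line(tcp(G,Rt),vel=.05,rotation=Rt.as_quat(),stop_force=15),h,res,dy);return
    except bot.MotionError: pass
go();bot.pause(.2)
e_,C=edge();print(e_-bar,np.arccos(C[2,2]),bot.current_clock(),bot.current_q(),bot.current_opening(),bot.current_grasp_force(),bot.current_force())
load()
p=bot.current_position()
for c in K:
    r=bot.camera(c)["color"];cv2.imwrite(f"pics/f_{c}.png",r[:,:,::-1])
    print(c,"pred end,corners",proj(c,[e_+.26*C[:,1],e_+.009*C[:,0],e_-.009*C[:,0]]).round(1).tolist(),[(d["rect"],round(d["p"],2)) for n in("broad_chisel","kerf_bar","wedge") for d in bot.boxes_of(c,n)[:1]])
E
```

```text
False 0.105 0.08 -0.05
[0.0003 0.0003 0.1055] 0.07944599323959871 29.0167 [-0.3697  0.1649  0.7485  2.2426 -0.6805  0.511   2.6518] 0.28861268011577923 29.96648758649826 [-0.0449  0.6872 -1.3283]
scene pred end,corners [[284.0, 277.9], [342.4, 216.8], [349.7, 219.5]] [([280.7, 219.3, 346.2, 278.3], 0.73), ([314.1, 250.1, 389.1, 290.7], 0.97), ([225.3, 245.8, 270.0, 301.4], 0.87)]
top pred end,corners [[357.7, 278.3], [326.7, 181.7], [333.5, 180.1]] [([327.2, 179.8, 352.1, 249.0], 0.73), ([283.2, 172.8, 366.1, 211.5], 0.87), ([260.7, 248.3, 310.1, 275.8], 0.66)]
```

Both views agree with the predicted edge to about 2 px: the top box corner is at (327,180), and the scene box runs to (346,219). I'm handing it in.

```bash
python3 -c "
from rig import bot
print(bot.finish_job(),bot.current_clock())"
```

```text
the job is handed in; nothing more can be done
the job is handed in; nothing more can be done
```

I handed the job in at about 29 s with the broad chisel held over the bar, by measurement within 1 mm of the bar's middle in plan, about 105 mm above it, about 5° from level and 3° off square; the verdict was not shown to me.

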